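# Dip the sauce dispenser with the depth gauge

## Task

Find out how far down the plate inside the sauce dispenser with the hole in its lid has gone: take the depth gauge from its stand, lower it through the hole and push it down, past the drag of its sliding stop, until the rod firmly bottoms on the plate, holding it there for about half a second and without ramming the plate or the lid. Then draw it out and stand it upright and fully home in its stand again, with the sliding stop left where the measurement put it. Leave everything else on the counter alone.

Things in the scene. Friction and masses are not known exactly. Their poses are not given: they have to be found in the camera images.
- gauge: Depth gauge, about 0.19 kg, loose: a plain round steel rod 14 mm in diameter, 130 mm long, its lowest 4 mm tapering to 10 mm, with a square black handle on top (24 x 24 mm, 36 mm tall, from 128 to 164 mm above the tip). Origin at the centre of the tip's end face; z runs up the rod, x and y are square to the handle's faces. It starts standing upright in the stand. A disc-shaped stop collar sits on the rod.
- gauge_tip (a point): Centre of the gauge's lower end face (the same point as the gauge's origin).
- gauge_grip (a point): Middle of the gauge's handle, 146 mm above the tip: the place to grip it.
- collar (a joint): How far the stop collar has been slid up the rod (m), 0 to 0.070: its underside is 45 mm + this value above the tip, so the measured depth is 45 mm + this value. The collar is an aluminium disc 32 mm in diameter and 12 mm thick (too big for the holes) that grips the rod with about 4 N of drag, so it stays where it is put; it starts at 0 to 6 mm.
- collar_face (a point): Centre of the stop collar's underside.
- pot: Sauce dispenser, fixed to the counter: a square steel tub 100 x 100 mm with a flat 104 x 104 mm aluminium lid whose top is 115 mm above the counter; a small black grip bar stands 12 mm proud of the lid along its +x edge (centre 36 mm from the middle). It has a round hole in the lid; its neighbour of the same tub shape has a white pump instead of a hole. Origin at the centre of the underside, z up.
- pot_mouth (a point): Centre of the dip hole at the lid's top face: diameter 17 mm, 15 mm from the lid's centre on its -x side (away from the grip bar), through a 12 mm thick lid. Somewhere 60 to 100 mm below it, unseen, lies the level follower plate.
- follower (a joint): How far the sprung follower plate in the dispenser is pushed down (m): 0 untouched, up to 0.012. The spring is about 1.5 N per mm. Says nothing of the plate's depth.
- stand: Gauge stand, fixed: a grey plastic block 80 x 80 x 45 mm with one round socket in the middle of its top. Origin at the centre of the underside, z up.
- stand_hole0 (a point): Centre of the socket's mouth at the top of the stand, 45 mm above the counter: diameter 18 mm, 35 mm deep (its floor is 10 mm above the counter).
- pump_pot: Bystander, fixed: a dispenser of the same square tub with a white pump on the lid, 139 mm tall in all, spout towards its -x. Origin at the centre of its underside.
- dip_bowl: Bystander: a small white bowl, 70 mm across and 40 mm high, loose. Origin at the centre of its underside.
- herb_jar: Bystander: a small jar with a green cap, 54 mm across and 75 mm high, loose. Origin at the centre of its underside.
- bottle_y: Bystander: loose yellow sauce bottle, 190 mm tall, 72 mm wide. Origin at the centre of its underside.
- bottle_r: Bystander: loose red sauce bottle, 190 mm tall, 72 mm wide. Origin at the centre of its underside.
- bottle_w: Bystander: loose white sauce bottle, 171 mm tall, 65 mm wide. Origin at the centre of its underside.
- spat: Bystander: loose spatula lying flat beyond the dispensers. Its x axis runs along it, handle to -x.
Not all that is in view belongs to the job. Leave any turquoise look-alike of the stand alone.

How it is judged (in metres and radians):
On the way, in this order (a step that is already met when the one before it is completed fails the run):
1. the gauge's tip is more than 20 mm down the dip hole (horizontal distance between gauge_tip and pot_mouth below 0.006 m and z of gauge_tip in the frame of pot_mouth below -0.02 m), for 0.1 s.
2. the rod is bottomed: the follower plate is pressed down by more than 1.5 mm, with the stop collar lying on the lid (within 3 mm) (horizontal distance between gauge_tip and pot_mouth below 0.006 m and value of joint follower above 0.0015 m and z of collar_face in the frame of pot_mouth below 0.003 m), for 0.4 s.
At the end, for the whole second after the job is handed in: The gauge stands released and at rest in its stand, upright within 0.2 rad, its tip within 5 mm of the socket's floor and 7 mm of its axis; the stop collar is still slid up the rod (more than 9 mm), and the follower plate is free again (horizontal distance between gauge_tip and stand_hole0 below 0.007 m and z of gauge_tip in the frame of stand_hole0 below -0.03 m and angle between gauge's own z axis and vertical below 0.2 rad and linear speed of gauge below 0.02 m/s and value of joint follower below 0.001 m and value of joint collar above 0.009 m); the robot touches nothing.
It fails at once if the follower plate is rammed: pushed down by more than 9 mm (about 14 N) (value of joint follower above 0.009 m).
It fails at once if the gauge presses on the dispenser's lid or tub with more than 30 N (contact force between gauge and pot above 30 N).
It fails at once if the stop collar slides along the rod (faster than 20 mm/s) while the gauge is away from the dip hole (horizontal distance between gauge_tip and pot_mouth above 0.03 m and (velocity of joint collar above 0.02 m/s or velocity of joint collar below -0.02 m/s)).
It fails at once if a bottle, the bowl, the jar or the spatula is moved by more than 30 mm (distance of any of dip_bowl, herb_jar, bottle_y, bottle_r, bottle_w, spat from where it was at the start of the episode above 0.03 m).
It also fails if it takes over 64 s, if anything falls off the work surface, if the arm or the gripper's body presses on something with over 40 N, if the wrist force passes 120 N, or if a joint passes its speed limit or range.

## Robot

A 7-joint arm with a two-finger parallel gripper is mounted at the origin on the work surface. World frame = base frame: x ahead of the robot, y to its left, z up, the work surface at z = 0. Lengths are in mm, angles in rad, forces in N, time in s.
With the tool pointing down it reaches from about 400 to 750 mm from the base axis. Payload 19.5 kg.
Tool frame: the origin (TCP) lies midway between the tips of the shut fingers; the grasp point (between the pads) lies 19 mm behind it (manip.tcp_to_grasp is the distance from the TCP to the grasp point, in mm); z points along the fingers, y is the line along which they close (so a half turn about z gives the same grasp; the last joint's range is limited). The gripper opens to 85 mm and grips with 20 to 120 N. Pads are 22 mm wide; open, the fingers measure 114 mm over their backs; the gripper's body (76 mm by 85 mm) begins 54 mm behind the grasp point. The pads swing forward as they close: fully open they stand 13 mm farther back than shut.
Start: joints at [1.141, 0.707, -0.028, 1.485, 0.022, 0.951, -0.075], TCP at [217.429, -532.278, 231.268] pointing down, gripper open.
Joint ranges: [-2.71, 2.71], [-0.32, 2.16], [-1.57, 1.52], [0, 2.45], [-1.46, 4.6], [0, 2.02], [-2.83, 2.83]. Speed limits (rad/s): [1.89, 1.89, 2.57, 2.57, 3.01, 3.01, 3.01].

## Interface

Orientations are given as a 3x3 rotation matrix whose columns are the frame's x, y, z axes.
In Python, from plant import manip gives the robot as it stands.
- The arm moves only by the tool send_rows, never from a script. Its argument "motion" is a list of rows, each an object with "delta_rot": the turn, a rotation vector about the tool's x, y, z in rad, a list of three; "delta_pos": the shift along the tool's x, y, z in mm, a list of three; "gripper": the closure, from -1 (fully open) to 1 (shut). A call has 1 to 12 rows; each row is the pose to reach, as a shift and turn from the pose commanded when the call began, along the tool's axes at that moment; what a row does not reach only later rows make up. A row lasts 1/10 s, in which the tool goes at most 50 mm and 8.59 degrees, less where a joint would pass 70% of its speed; a pose out of reach is approached as far as the arm can. A call with a gripper value outside its range is refused whole. The fingers move at their own pace and stop on an object; "force" is the grip in N (left out, the last holds). Time passes only in rows, so rows that repeat a pose let the fingers close. It gives the time, the measured TCP pose, the force, the opening and the grip force at its end, in the units of the state.
- manip.sense(): the state, without advancing time (a new reading comes with each control period).
- manip.get_image(name): name is "side" or "top"; returns a dict with "img" (420x560x3 uint8, red, green, blue), "mtx" (3x3 intrinsics, pixels), "k1" (the pictures are not rectified: a ray, as slopes to the right and down, at radius r is drawn at 1 + k1 r^2 times it, then the intrinsics apply), "world_to_cam" (4x4, takes a point from world to camera coordinates). Camera axes: x right, y down, z forward; pixel columns grow to the right and rows downward; lengths in mm; the calibration is good to about 2 mm. A picture is of the moment at which its call begins. There is no depth.
- manip.finish_job(): hands the job in; it is judged then, once.
Trained networks look in the newest picture that a camera, given by its name, has taken for a name from the list of things; names that differ only in an ending like _2 or _b are one class to them, and where a whole thing is asked for, a point or a joint stands for the part that bears it (a point fixed in the world has none). Each returns a list of dicts, best first, with "conf" (0 to 1); they miss things now and then, are a little off and sometimes report something else, mostly with a low value. They report only what shows in the picture. A call takes as long as a camera call. They do not tell look-alikes from the thing itself.
- manip.search_frame(camera, query): "at" ([column, row] in pixels, amid what is visible of it).
- manip.masks_of(camera, query): "mask" (420x560 bool, what is visible of it) and "at" ([column, row] in pixels, amid what is visible of it).
The state is a dict: "t": time; "qpos": joint angles; "dq": joint speeds; "joint_efforts": joint torques, N m; "eef_pos": TCP position; "eef_rot": TCP orientation; "force": force on the tool from outside, world axes, zero at the start; "ft_torque": the same for the moment, N m; "width": opening from 0.0 (shut) to 1.0 (fully open); "gripper_force": force on a finger pad.
Only numpy, scipy, OpenCV 4.12 (cv2) and the standard library are available. Lean on these libraries where they do the work, as an engineer would, in place of code of your own. Each camera call takes 0.05 s, during which the arm holds its last target. There are 200 camera calls.

## Working session

There is one attempt and no reset: what is moved stays moved. The work goes in short steps, Python scripts to look and compute and a tool call to move; the robot and the scene stay as the last step left them, time stands still between calls to the robot, and variables do not carry over. Pictures are saved under pics/ and viewed, at most 10 in all, crops included, and the job is handed in when it is done.

Besides the shell and the picture viewer there is one more tool, called after "Emit:" as a command line: name --argument value ..., lists and objects as JSON in quotes. send_rows: Moves the arm, as the interface text tells. Its arguments: {"type":"object","properties":{"motion":{"type":"array","items":{"type":"object","properties":{"delta_rot":{"type":"array","items":{"type":"number"}},"delta_pos":{"type":"array","items":{"type":"number"}},"gripper":{"type":"number"}}}},"force":{"type":"number"}},"required":["motion"]}

```bash
ls; mkdir -p pics; cat > h.py <<'E'
import numpy as np, cv2, json
from plant import manip
def shot(n,f=None):
    d=manip.get_image(n)
    if f: cv2.imwrite('pics/'+f,d['img'][:,:,::-1])
    return d
def ray(d,p):
    K=d['mtx'];x=(p[0]-K[0,2])/K[0,0];y=(p[1]-K[1,2])/K[1,1]
    u,v=x,y
    for _ in range(30):
        s=1+d['k1']*(u*u+v*v);u,v=x/s,y/s
    T=d['world_to_cam'];R=T[:3,:3];return -R.T@T[:3,3],R.T@np.array([u,v,1.])
def atz(d,p,z):
    c,r=ray(d,p);return c+r*(z-c[2])/r[2]
def proj(d,X):
    T=d['world_to_cam'];q=T[:3,:3]@np.array(X)+T[:3,3];u,v=q[:2]/q[2];s=1+d['k1']*(u*u+v*v)
    K=d['mtx'];return np.array([K[0,0]*u*s+K[0,2],K[1,1]*v*s+K[1,2]])
E
python3 - <<'E'
from h import *
np.set_printoptions(precision=2,suppress=True)
for c in('top','side'):
    d=shot(c,c+'0.png')
    T=d['world_to_cam'];print(c,-T[:3,:3].T@T[:3,3],T[2,:3],d['k1'],d['mtx'][0])
    for q in ('gauge','collar','pot','stand','pump_pot','gauge_grip','pot_mouth','stand_hole0','bottle_y','bottle_r','bottle_w','herb_jar','dip_bowl'):
        print(q,[(np.round(r['at']).tolist(),round(r['conf'],2)) for r in manip.search_frame(c,q)])
s=manip.sense();print(s['t'],s['eef_rot'],s['eef_pos'],s['force'],manip.tcp_to_grasp)
E
```

```text
pics
top [ 569.47   30.79 1329.41] [ 0.05  0.   -1.  ] -0.07251409132966645 [407.35   0.   281.66]
gauge [([348.0, 258.0], 0.64)]
collar []
pot [([281.0, 247.0], 0.79), ([192.0, 184.0], 0.42)]
stand [([366.0, 213.0], 0.81), ([338.0, 255.0], 0.79)]
pump_pot [([202.0, 244.0], 0.78), ([283.0, 248.0], 0.57)]
gauge_grip [([281.0, 247.0], 0.22)]
pot_mouth [([281.0, 246.0], 0.93), ([340.0, 257.0], 0.52)]
stand_hole0 [([339.0, 256.0], 0.94), ([364.0, 215.0], 0.79), ([392.0, 269.0], 0.62)]
bottle_y [([408.0, 215.0], 0.75), ([196.0, 183.0], 0.74), ([155.0, 225.0], 0.6)]
bottle_r [([408.0, 215.0], 0.75), ([196.0, 183.0], 0.74), ([155.0, 225.0], 0.6)]
bottle_w [([408.0, 215.0], 0.75), ([196.0, 183.0], 0.74), ([155.0, 225.0], 0.6)]
herb_jar [([319.0, 197.0], 0.78)]
dip_bowl [([252.0, 199.0], 0.58), ([408.0, 217.0], 0.5)]
side [ -6.11 699.57 939.89] [ 0.53 -0.55 -0.65] -0.08698293495358528 [488.16   0.   275.31]
gauge [([367.0, 194.0], 0.58), ([307.0, 240.0], 0.17)]
collar [([364.0, 213.0], 0.48)]
pot [([308.0, 242.0], 0.85)]
stand [([404.0, 202.0], 0.8), ([339.0, 186.0], 0.8), ([360.0, 225.0], 0.68)]
pump_pot [([234.0, 295.0], 0.9)]
gauge_grip [([366.0, 197.0], 0.58), ([167.0, 257.0], 0.42)]
pot_mouth [([310.0, 241.0], 0.93), ([158.0, 318.0], 0.49)]
stand_hole0 [([336.0, 187.0], 0.76), ([402.0, 198.0], 0.71), ([362.0, 223.0], 0.63)]
bottle_y [([165.0, 259.0], 0.86), ([370.0, 158.0], 0.79), ([161.0, 318.0], 0.61), ([236.0, 234.0], 0.58)]
bottle_r [([165.0, 259.0], 0.86), ([370.0, 158.0], 0.79), ([161.0, 318.0], 0.61), ([236.0, 234.0], 0.58)]
bottle_w [([165.0, 259.0], 0.86), ([370.0, 158.0], 0.79), ([161.0, 318.0], 0.61), ([236.0, 234.0], 0.58)]
herb_jar [([291.0, 204.0], 0.62), ([240.0, 235.0], 0.18)]
dip_bowl [([238.0, 232.0], 0.96)]
1.4 [[ 0.93  0.38 -0.  ]
 [ 0.38 -0.93  0.  ]
 [-0.   -0.   -1.  ]] [ 217.42 -532.27  231.26] [ 0.14 -0.71  0.63] 18.700000000000003
```

```bash
python3 - <<'E'
import cv2
a=cv2.imread('pics/top0.png')[150:310,130:430];cv2.imwrite('pics/a.png',cv2.resize(a,(800,427),interpolation=cv2.INTER_CUBIC))
a=cv2.imread('pics/side0.png')[120:360,130:450];cv2.imwrite('pics/b.png',cv2.resize(a,(800,600),interpolation=cv2.INTER_CUBIC))
E
```

```text
(no output)
```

View pics/a.png

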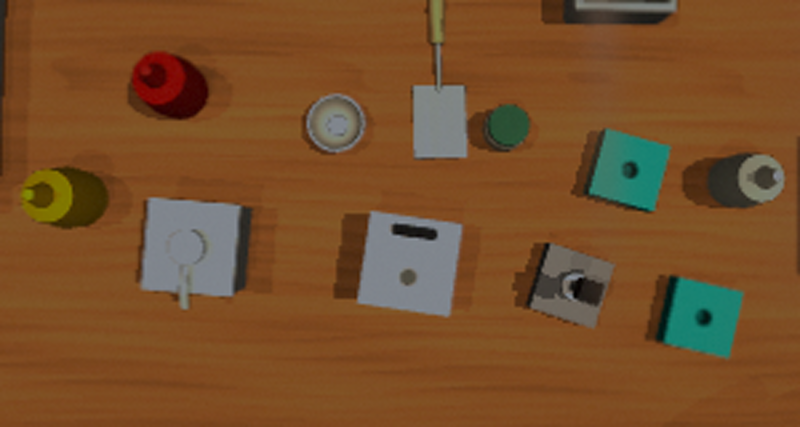

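View pics/b.png

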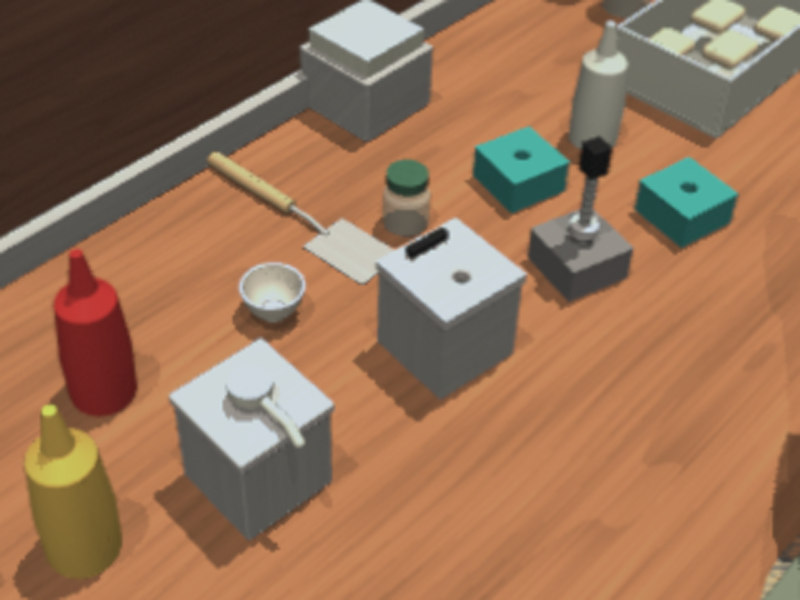

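Top view: the pot with the hole is at about (282,247), its hole at (283,254) and its grip bar at (285,237). The pump pot is the look-alike at (202,244). The gauge is in the grey stand at (344,257), with its handle at (350,259). The turquoise stands at (366,214) and (393,269) are decoys. In the side view the handle is at (368,183), the collar at (364,211) and the hole at (314,231).

```bash
python3 - <<'E'
from h import *
np.set_printoptions(precision=1,suppress=True)
D={c:shot(c) for c in('top','side')}
def blob(c,x0,y0,r,thr,seed):
    g=D[c]['img'].astype(int).max(2); 
    m=(g<thr).astype(np.uint8); n,l,st,ce=cv2.connectedComponentsWithStats(m)
    best=[(i,st[i,4],ce[i],st[i]) for i in range(1,n) if abs(ce[i][0]-x0)<r and abs(ce[i][1]-y0)<r and st[i,4]>6]
    return [(b[1],b[2],b[3][:4]) for b in best],l
def pr(c,x,y,w=7,h=7):
    print(c,x,y);print(D[c]['img'].max(2)[y-h:y+h+1,x-w:x+w+1])
pr('top',283,254,5,5);pr('side',314,231,6,6);pr('top',350,259,9,7)
for c,x,y in(('top',350,259),('side',368,183),('top',285,237),('side',301,217)): print(c,blob(c,x,y,8,70,0)[0],blob(c,x,y,8,50,0)[0])
for c in D:
  for q in('pot','stand','gauge','collar'):
    for r in manip.masks_of(c,q):
      m=r['mask'].astype(np.uint8);k=max(cv2.findContours(m,0,2)[0],key=cv2.contourArea)
      print(c,q,round(r['conf'],2),np.array(r['at']),m.sum(),cv2.minAreaRect(k))
E
```

```text
top 283 254
[[142 141 141 141 141 141 141 140 141 141 141]
 [140 142 140 130 128 129 130 141 141 141 141]
 [143 141 132 109  88  82 101 121 138 140 141]
 [142 136 100  83  80  80  80  99 127 139 142]
 [140 132  91  81  79  79  81  88 117 138 141]
 [141 131  94  81  80  81  81  88 122 140 142]
 [141 140 101  82  80  80  81 105 135 141 141]
 [140 142 128 117  78  96 115 126 140 142 139]
 [142 141 140 140 132 128 137 140 139 140 141]
 [140 141 140 140 140 140 141 142 141 141 140]
 [141 141 141 141 141 141 140 141 141 140 141]]
side 314 231
[[220 220 220 220 220 219 219 218 218 218 219 219 219]
 [220 220 220 219 218 217 217 217 218 219 219 219 218]
 [220 220 219 216 211 207 209 210 213 217 218 218 218]
 [219 218 214 204 188 164 167 180 193 201 215 219 219]
 [218 216 203 165 125 117 121 122 137 172 202 218 219]
 [218 215 190 133 108 109 112 109 109 135 186 216 218]
 [219 215 192 148 110  97  97 103 107 126 177 216 220]
 [219 218 213 188 133 105  97 102 122 162 207 220 222]
 [219 219 218 216 206 180 160 166 193 215 220 221 220]
 [218 219 218 218 217 215 215 216 219 221 221 220 220]
 [218 2
[... 3082 characters left out ...]
078), 57.094757080078125)
side stand 0.92 [359.5 224. ] 911 ((360.8764953613281, 220.10589599609375), (38.8305549621582, 33.51575469970703), 49.398704528808594)
side stand 0.86 [404.4 201.3] 968 ((403.82781982421875, 200.10655212402344), (37.77088165283203, 31.625112533569336), 39.80556869506836)
side stand 0.63 [337. 188.] 868 ((338.1120910644531, 187.0948486328125), (29.67525863647461, 35.584049224853516), 66.80140686035156)
side stand 0.29 [233.9 294.2] 3401 ((232.4230499267578, 293.8846130371094), (65.73197937011719, 61.84907531738281), 56.3099365234375)
side gauge 0.88 [365.2 194.4] 352 ((365.719970703125, 195.95999145507812), (11.596551895141602, 42.709251403808594), 8.130102157592773)
```

```bash
python3 - <<'E'
from h import *
np.set_printoptions(precision=1,suppress=True)
D={c:shot(c) for c in('top','side')}
def cen(c,x,y,r,bg,thr=0):
    g=D[c]['img'].max(2).astype(float)[y-r:y+r+1,x-r:x+r+1]
    w=np.clip(bg-g-8,0,None); Y,X=np.mgrid[y-r:y+r+1,x-r:x+r+1]; return np.array([(w*X).sum(),(w*Y).sum()])/w.sum()
for c,x,y,r,bg in(('top',283,253,5,141),('side',314,230,6,219)):
    p=cen(c,x,y,r,bg); print('mouth',c,p,atz(D[c],p,115))
from scipy.optimize import least_squares
# handle: blob centroid vs convex hull centroid of projected box; tilt assumed 0
def boxmask(c,X,yaw,z0,z1,hw):
    P=[]
    for z in(z0,z1):
        for a in range(4):
            t=yaw+np.pi/4+a*np.pi/2;P.append(proj(D[c],[X[0]+hw*2**.5*np.cos(t),X[1]+hw*2**.5*np.sin(t),z]))
    h=cv2.convexHull(np.float32(P)); S=16
    m=np.zeros((420,560),np.uint8)
    o=np.round(h.min(0)[0])-8
    big=np.zeros((64*S,64*S),np.uint8)
    cv2.fillPoly(big,[np.int32(np.round((h-o+0.5)*S))],255)
    return cv2.resize(big,(64,64),interpolation=cv2.INTER_AREA)/255.,o.astype(int)
def cost(p,c):
    m,o=boxmask(c,p[:2],p[2],138,174,12)
    g=D[c]['img'].max(2)[o[1]:o[1]+64,o[0]:o[0]+64].astype(float)
    bg={'top':110.,'side':170.}[c]; fg={'top':38.,'side':30.}[c]
    if c=='side': m=m[:26];g=g[:26]
    I=np.clip((bg-g)/(bg-fg),0,1)
    k=cv2.dilate((m>0).astype(np.uint8),np.ones((5,5)))>0
    return ((I-m)**2*k).sum()
from scipy.optimize import minimize
for c in D:
    p0=atz(D[c],{'top':(350.2,258.8),'side':(367.5,182.8)}[c],156)[:2]; print(c,p0)
    best=min((minimize(cost,[*p0,a],args=(c,),method='Nelder-Mead',options=dict(initial_simplex=[[*p0,a],[p0[0]+4,p0[1],a],[p0[0],p0[1]+4,a],[*p0,a+.2]])) for a in(-.6,-.3,0,.3,.6)),key=lambda r:r.fun)
    print(c,best.x,best.fun)
# stand top corners, pot lid yaw from bar
b=[atz(D[c],p,121) for c,p in(('top',(284.8,236.4)),('side',(300.3,216.9)))];print('bar',b)
print('stand', atz(D['top'],(343.9,256.8),40))
print('collar side',atz(D['side'],(364,211),60))
print('pot lid', atz(D['top'],(283.1,248.2),113))
E
```

```text
mouth top [282.6 253.4] [512.6  29.4 115. ]
mouth side [314.1 230.5] [509.8  29.9 115. ]
top [ 501.3 -165.1]
top [ 502.1 -164.3   -0.3] 10.814094579008074
side [ 500.6 -165.5]
side [ 501.5 -166.4   -0.5] 17.015146136886127
bar [array([563.1,  23.5, 121. ]), array([561.5,  22.5, 121. ])]
stand [ 500.6 -164.5   40. ]
collar side [ 497.3 -166.1   60. ]
pot lid [527.9  28.1 113. ]
```

```bash
cat >> h.py <<'E'
def togo(x,y,z,yaw=None):
    s=manip.sense();R=np.array(s['eef_rot']);d=R.T@(np.array([x,y,z])-s['eef_pos'])
    o=''
    from scipy.spatial.transform import Rotation as Ro
    if yaw is not None:
        c,n=np.cos(yaw),np.sin(yaw);G=np.array([[c,n,0],[n,-c,0],[0,0,-1.]])
        o=Ro.from_matrix(R.T@G).as_rotvec().round(3)
    print('t',s['t'],'pos',np.round(s['eef_pos'],1),'go',d.round(1),o,'F',np.round(s['force'],1),'w',s['width'],s['gripper_force'])
E
python3 -c "
from h import *
togo(501.5,-165.5,231,1.24)"
```

```text
t 2.0 pos [ 217.4 -532.3  231.3] go [ 4.017e+02 -2.322e+02  3.000e-01] [-0.    -0.    -0.852] F [0.1 0.3 0. ] w 1.000964173365162 0.0
```

Emit:
send_rows --motion '[{"delta_pos": [40,-23,0],"delta_rot": [0,0,-0.085],"gripper": -1},{"delta_pos": [80,-46,0],"delta_rot": [0,0,-0.17],"gripper": -1},{"delta_pos": [120,-70,0],"delta_rot": [0,0,-0.255],"gripper": -1},{"delta_pos": [160,-93,0],"delta_rot": [0,0,-0.34],"gripper": -1},{"delta_pos": [200,-116,0],"delta_rot": [0,0,-0.425],"gripper": -1},{"delta_pos": [240,-139,0],"delta_rot": [0,0,-0.51],"gripper": -1},{"delta_pos": [280,-162,0],"delta_rot": [0,0,-0.595],"gripper": -1},{"delta_pos": [320,-186,0],"delta_rot": [0,0,-0.68],"gripper": -1},{"delta_pos": [360,-209,0],"delta_rot": [0,0,-0.765],"gripper": -1},{"delta_pos": [402,-232,0],"delta_rot": [0,0,-0.852],"gripper": -1},{"delta_pos": [402,-232,0],"delta_rot": [0,0,-0.852],"gripper": -1},{"delta_pos": [402,-232,0],"delta_rot": [0,0,-0.852],"gripper": -1}]'

```text
t: 3.2
eef_pos: [502.1, -164.8, 231.1]
eef_rot: [[0.324, 0.946, -0.0], [0.946, -0.324, 0.0], [0.0, -0.0, -1.0]]
force: [-0.1, -0.4, 0.6]
width: 0.998
gripper_force: 0.0
```

```bash
python3 -c "
from h import *
togo(501.5,-165.5,137,1.24)
d=shot('side');print(proj(d,[501.5,-165.5,156]))
a=d['img'][110:260,260:460,::-1];cv2.imwrite('pics/c.png',cv2.resize(a,(800,600),interpolation=cv2.INTER_CUBIC))"
```

```text
t 3.2 pos [ 502.1 -164.8  231.1] go [-0.8 -0.3 94.1] [-0.    -0.     0.001] F [-0.1 -0.4  0.6] w 0.9983740515696424 0.0
[367.20778671 182.65212144]
```

View pics/c.png

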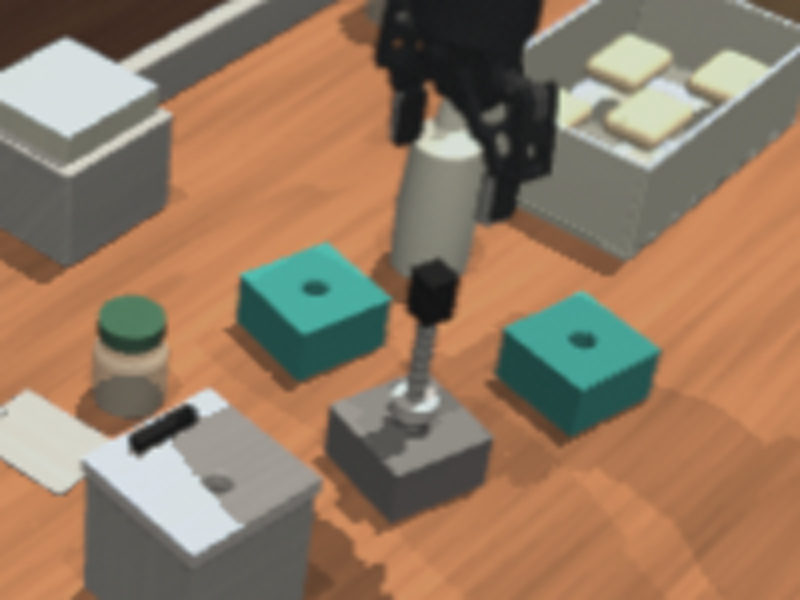

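The close crop shows the open fingers straddling the line above the black handle at (368,182), in the grey stand rather than a turquoise one. I'll descend and grip.

Emit:
send_rows --motion '[{"delta_pos": [-0.5,0,25],"gripper": -1},{"delta_pos": [-0.5,0,55],"gripper": -1},{"delta_pos": [-0.5,0,80],"gripper": -1},{"delta_pos": [-0.5,0,94],"gripper": -1},{"delta_pos": [-0.5,0,94],"gripper": -1},{"delta_pos": [-0.5,0,94],"gripper": 0.2},{"delta_pos": [-0.5,0,94],"gripper": 1},{"delta_pos": [-0.5,0,94],"gripper": 1},{"delta_pos": [-0.5,0,94],"gripper": 1},{"delta_pos": [-0.5,0,94],"gripper": 1},{"delta_pos": [-0.5,0,94],"gripper": 1}]' --force 50

```text
invalid input at $.motion[0]: expected keys delta_rot, delta_pos, gripper
```

Emit:
send_rows --motion '[{"delta_pos": [-0.5,0,25],"delta_rot": [0,0,0],"gripper": -1},{"delta_pos": [-0.5,0,55],"delta_rot": [0,0,0],"gripper": -1},{"delta_pos": [-0.5,0,80],"delta_rot": [0,0,0],"gripper": -1},{"delta_pos": [-0.5,0,94],"delta_rot": [0,0,0],"gripper": -1},{"delta_pos": [-0.5,0,94],"delta_rot": [0,0,0],"gripper": -1},{"delta_pos": [-0.5,0,94],"delta_rot": [0,0,0],"gripper": 0.2},{"delta_pos": [-0.5,0,94],"delta_rot": [0,0,0],"gripper": 1},{"delta_pos": [-0.5,0,94],"delta_rot": [0,0,0],"gripper": 1},{"delta_pos": [-0.5,0,94],"delta_rot": [0,0,0],"gripper": 1},{"delta_pos": [-0.5,0,94],"delta_rot": [0,0,0],"gripper": 1},{"delta_pos": [-0.5,0,94],"delta_rot": [0,0,0],"gripper": 1}]' --force 50

```text
t: 4.35
eef_pos: [501.7, -166.0, 137.8]
eef_rot: [[0.325, 0.946, 0.0], [0.946, -0.325, -0.0], [0.0, 0.0, -1.0]]
force: [-1.5, -0.2, 7.7]
width: 0.271
gripper_force: 49.6
```

Emit:
send_rows --motion '[{"delta_pos": [0,0,-10],"delta_rot": [0,0,0],"gripper": 1},{"delta_pos": [0,0,-25],"delta_rot": [0,0,0],"gripper": 1},{"delta_pos": [0,0,-45],"delta_rot": [0,0,0],"gripper": 1},{"delta_pos": [0,0,-70],"delta_rot": [0,0,0],"gripper": 1},{"delta_pos": [0,0,-100],"delta_rot": [0,0,0],"gripper": 1},{"delta_pos": [0,0,-130],"delta_rot": [0,0,0],"gripper": 1},{"delta_pos": [0,0,-142],"delta_rot": [0,0,0],"gripper": 1},{"delta_pos": [0,0,-142],"delta_rot": [0,0,0],"gripper": 1}]'

```text
t: 5.15
eef_pos: [502.1, -166.0, 281.2]
eef_rot: [[0.325, 0.946, 0.003], [0.946, -0.325, -0.001], [0.0, 0.003, -1.0]]
force: [-0.5, -0.4, -1.7]
width: 0.278
gripper_force: 49.4
```

```bash
python3 -c "
from h import *
togo(511.2,29.6,265,1.24)"
```

```text
t 5.15 pos [ 502.1 -166.   281.2] go [187.9 -55.   16.1] [ 0.003 -0.    -0.   ] F [-0.5 -0.4 -1.7] w 0.27812886557392114 49.43236291408539
```

Emit:
send_rows --motion '[{"delta_pos": [15,-4,0],"delta_rot": [0,0,0],"gripper": 1},{"delta_pos": [40,-12,0],"delta_rot": [0,0,0],"gripper": 1},{"delta_pos": [70,-21,0],"delta_rot": [0,0,0],"gripper": 1},{"delta_pos": [100,-30,0],"delta_rot": [0,0,0],"gripper": 1},{"delta_pos": [130,-38,0],"delta_rot": [0,0,0],"gripper": 1},{"delta_pos": [160,-47,3],"delta_rot": [0,0,0],"gripper": 1},{"delta_pos": [180,-53,8],"delta_rot": [0,0,0],"gripper": 1},{"delta_pos": [188,-55,12],"delta_rot": [0,0,0],"gripper": 1},{"delta_pos": [188,-55,12],"delta_rot": [0,0,0],"gripper": 1},{"delta_pos": [188,-55,12],"delta_rot": [0,0,0],"gripper": 1}]'

```text
t: 6.15
eef_pos: [510.6, 28.9, 267.1]
eef_rot: [[0.326, 0.945, -0.001], [0.945, -0.326, -0.0], [-0.001, -0.0, -1.0]]
force: [-0.5, 0.1, -1.6]
width: 0.274
gripper_force: 49.3
```

```bash
python3 -c "
from h import *
togo(511.2,29.6,265,1.24)
d=shot('side','side1.png');t=shot('top','top1.png')
print(proj(d,[511.2,29.6,115]),proj(d,[511.2,29.6,140]),proj(d,[511.2,29.6,270]),proj(t,[511.2,29.6,115]))
a=d['img'][130:250,240:400,::-1];cv2.imwrite('pics/d.png',cv2.resize(a,(800,600),interpolation=cv2.INTER_CUBIC))
a=t['img'][215:275,245:325,::-1];cv2.imwrite('pics/e.png',cv2.resize(a,(640,480),interpolation=cv2.INTER_CUBIC))"
```

```text
t 6.15 pos [510.6  28.9 267.1] go [0.8 0.3 2.1] [-0.     0.001 -0.001] F [-0.5  0.1 -1.6] w 0.27354431398996765 49.2546021938324
[313.70620107 230.14427437] [314.32347147 222.62730809] [317.80444164 179.84029547] [282.50961979 253.86095357]
```

View pics/d.png

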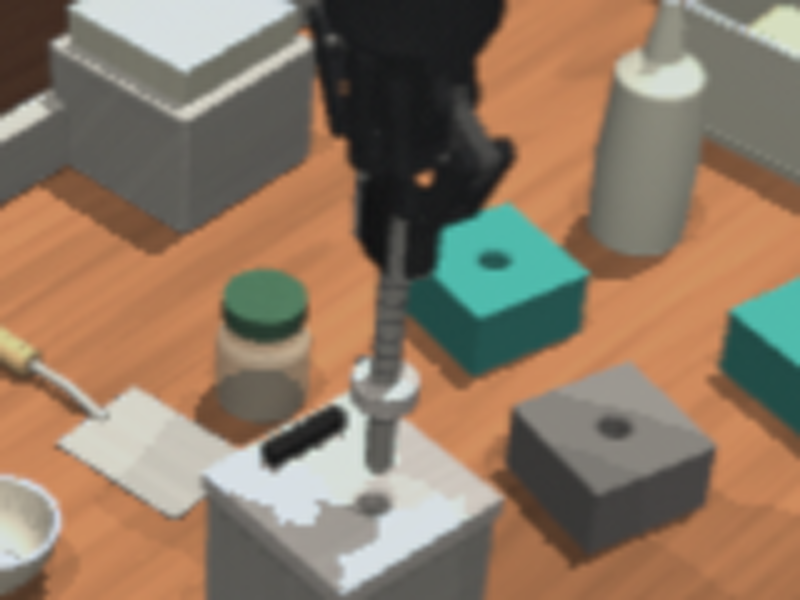

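View pics/e.png

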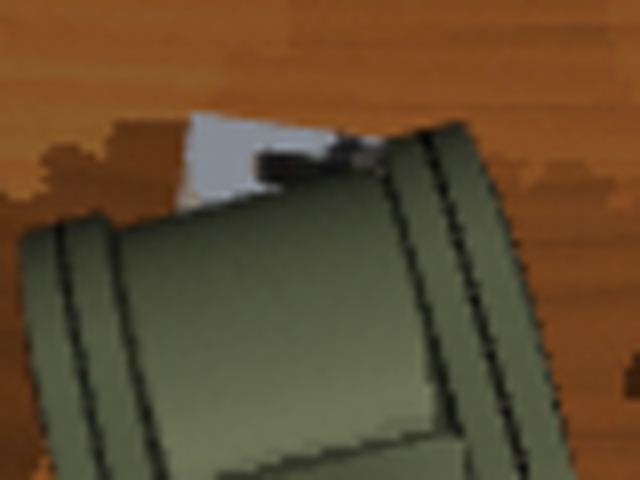

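Side crop: the rod tip is at about (315.8,224) and the hole at (314.8,230.4). The top view is blocked by the gripper. I'll fit the rod axis numerically.

```bash
python3 - <<'E'
from h import *
np.set_printoptions(linewidth=200,precision=1,suppress=True)
d=manip.get_image('side');g=d['img'].max(2)
print(d['img'][205:236,306:326].max(2))
for z in (139.3,150,165,260,):print(z,proj(d,[510.6,28.9,z]))
a=proj(d,[511,29,139]);print('dx',proj(d,[521,29,139])-a,'dy',proj(d,[511,39,139])-a)
E
```

```text
[[200 203 204 195 164 178 199 149 110  94  93  96  96 124 183 211 213 206 193 193]
 [202 207 206 192 148 155 151 139 123 110 103 103 111 159 216 218 211 196 172 188]
 [206 207 206 190 135 141 152 142 139 136 130 132 169 216 222 221 208 172 175 188]
 [207 208 207 191 130 119 139 139 141 142 147 174 216 221 219 210 173 144 183 190]
 [208 211 210 200 135 109 116 125 139 142 163 206 212 201 181 144 121 138 185 192]
 [199 207 215 211 161 118 113 117 121 119 126 133 134 131 123 113 120 159 190 196]
 [ 92 109 162 211 206 165 129 122 121 120 121 121 120 118 115 116 140 186 197 201]
 [ 41  51  95 165 217 215 187 144 120 118 120 120 118 118 129 153 172 197 203 202]
 [ 39  38  66 143 218 222 213 165 101 103 110 110 110 133 162 190 199 204 201 200]
 [ 33  28  61 141 217 222 210 145  91  83  83  85 101 155 197 204 205 203 201 200]
 [ 26  35  84 162 219 221 208 139  91  90  92  91 107 158 202 208 206 202 200 200]
 [ 55  88 137 214 221 221 205 122  88  91  94  93 109 162 203 206 205 203 201 201]
 [134 180 177 218 222 221 205 120  89  92  94  93 120 178 203 204 204 204 203 202]
 [213 219 219 222 223
[... 877 characters left out ...]
5 214 214 215]
 [223 222 221 219 206 166 126 118 121 116 123 152 185 207 214 214 214 215 217 218]
 [216 218 217 212 186 134 109 109 112 106 104 125 176 211 213 214 216 217 219 225]
 [165 166 162 150 138 131 108  99  99 100 103 123 179 217 217 217 218 219 225 226]
 [159 159 158 155 148 130 114  96  93 105 127 169 215 226 227 226 225 225 226 226]
 [159 159 158 158 157 154 149 135 132 162 201 222 227 228 227 226 226 226 226 227]
 [159 158 158 158 158 157 156 154 156 179 223 227 227 227 226 226 226 226 227 228]
 [158 158 158 158 157 156 157 159 161 181 224 227 226 226 226 226 226 228 228 228]]
139.3 [314.7 222.8]
150 [315.  219.5]
165 [315.3 214.9]
260 [317.9 183.3]
dx [-3.2 -2. ] dy [-2.8  2.1]
```

Emit:
send_rows --motion '[{"delta_pos": [1.8,0.5,5],"delta_rot": [0,0,0],"gripper": 1},{"delta_pos": [1.8,0.5,12],"delta_rot": [0,0,0],"gripper": 1},{"delta_pos": [1.8,0.5,19],"delta_rot": [0,0,0],"gripper": 1},{"delta_pos": [1.8,0.5,19],"delta_rot": [0,0,0],"gripper": 1},{"delta_pos": [1.8,0.5,19],"delta_rot": [0,0,0],"gripper": 1}]'

```text
t: 6.8
eef_pos: [511.8, 31.2, 248.1]
eef_rot: [[0.325, 0.946, -0.0], [0.946, -0.325, 0.0], [-0.0, -0.0, -1.0]]
force: [0.1, -0.2, -0.9]
width: 0.273
gripper_force: 49.3
```

```bash
python3 - <<'E'
from h import *
togo(511,30,240)
d=manip.get_image('side')
a=d['img'][205:250,285:345,::-1];cv2.imwrite('pics/f.png',cv2.resize(a,(800,600),interpolation=cv2.INTER_CUBIC))
E
```

```text
t 6.8 pos [511.8  31.2 248.1] go [-1.4 -0.3  8.1]  F [ 0.1 -0.2 -0.9] w 0.2733503626472137 49.26500201225281
```

View pics/f.png

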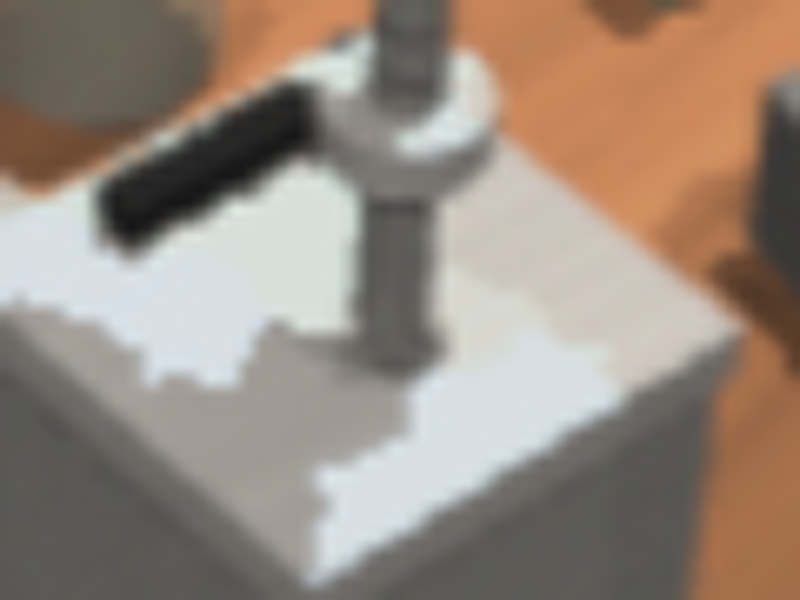

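Crop: the rod's column of 314.3 matches the hole's 314.2, with the hole's rim showing evenly on both sides. I'll lower it gently.

Emit:
send_rows --motion '[{"delta_pos": [0,0,2],"delta_rot": [0,0,0],"gripper": 1},{"delta_pos": [0,0,4],"delta_rot": [0,0,0],"gripper": 1},{"delta_pos": [0,0,6],"delta_rot": [0,0,0],"gripper": 1},{"delta_pos": [0,0,8],"delta_rot": [0,0,0],"gripper": 1}]'

```text
t: 7.25
eef_pos: [511.9, 31.1, 240.2]
eef_rot: [[0.325, 0.946, 0.0], [0.946, -0.325, -0.0], [-0.0, 0.0, -1.0]]
force: [0.7, -1.7, 1.7]
width: 0.278
gripper_force: 49.7
```

Emit:
send_rows --motion '[{"delta_pos": [-0.8,0.5,1],"delta_rot": [0,0,0],"gripper": 1},{"delta_pos": [-0.8,0.5,3],"delta_rot": [0,0,0],"gripper": 1},{"delta_pos": [-0.8,0.5,5],"delta_rot": [0,0,0],"gripper": 1},{"delta_pos": [-0.8,0.5,7],"delta_rot": [0,0,0],"gripper": 1}]'

```text
t: 7.65
eef_pos: [512.2, 30.2, 233.2]
eef_rot: [[0.325, 0.946, 0.0], [0.946, -0.325, -0.0], [-0.0, 0.0, -1.0]]
force: [0.4, -2.1, -0.1]
width: 0.277
gripper_force: 49.5
```

Emit:
send_rows --motion '[{"delta_pos": [-0.8,0.3,3],"delta_rot": [0,0,0],"gripper": 1},{"delta_pos": [-0.8,0.3,7],"delta_rot": [0,0,0],"gripper": 1},{"delta_pos": [-0.8,0.3,11],"delta_rot": [0,0,0],"gripper": 1},{"delta_pos": [-0.8,0.3,15],"delta_rot": [0,0,0],"gripper": 1},{"delta_pos": [-0.8,0.3,19],"delta_rot": [0,0,0],"gripper": 1},{"delta_pos": [-0.8,0.3,23],"delta_rot": [0,0,0],"gripper": 1},{"delta_pos": [-0.8,0.3,26],"delta_rot": [0,0,0],"gripper": 1},{"delta_pos": [-0.8,0.3,26],"delta_rot": [0,0,0],"gripper": 1}]'

```text
t: 8.45
eef_pos: [511.9, 29.5, 206.9]
eef_rot: [[0.325, 0.946, -0.001], [0.946, -0.325, 0.0], [-0.0, -0.001, -1.0]]
force: [-0.4, 0.6, -1.4]
width: 0.274
gripper_force: 49.2
```

Emit:
send_rows --motion '[{"delta_pos": [0,0,3],"delta_rot": [0,0,0],"gripper": 1},{"delta_pos": [0,0,6],"delta_rot": [0,0,0],"gripper": 1},{"delta_pos": [0,0,9],"delta_rot": [0,0,0],"gripper": 1},{"delta_pos": [0,0,12],"delta_rot": [0,0,0],"gripper": 1},{"delta_pos": [0,0,15],"delta_rot": [0,0,0],"gripper": 1},{"delta_pos": [0,0,18],"delta_rot": [0,0,0],"gripper": 1},{"delta_pos": [0,0,20],"delta_rot": [0,0,0],"gripper": 1}]'

```text
t: 9.15
eef_pos: [512.1, 29.5, 187.1]
eef_rot: [[0.325, 0.946, -0.0], [0.946, -0.325, 0.0], [0.0, -0.0, -1.0]]
force: [-1.4, -0.6, 3.2]
width: 0.275
gripper_force: 49.8
```

Emit:
send_rows --motion '[{"delta_pos": [0,0,2],"delta_rot": [0,0,0],"gripper": 1},{"delta_pos": [0,0,4],"delta_rot": [0,0,0],"gripper": 1},{"delta_pos": [0,0,5],"delta_rot": [0,0,0],"gripper": 1}]'

```text
t: 9.45
eef_pos: [512.1, 29.5, 182.1]
eef_rot: [[0.325, 0.946, -0.0], [0.946, -0.325, 0.0], [0.0, -0.0, -1.0]]
force: [-0.6, 0.3, 2.9]
width: 0.272
gripper_force: 49.7
```

Emit:
send_rows --motion '[{"delta_pos": [0,0,1],"delta_rot": [0,0,0],"gripper": 1},{"delta_pos": [0,0,2],"delta_rot": [0,0,0],"gripper": 1},{"delta_pos": [0,0,3],"delta_rot": [0,0,0],"gripper": 1}]'

```text
t: 9.75
eef_pos: [512.1, 29.5, 179.3]
eef_rot: [[0.325, 0.946, -0.0], [0.946, -0.325, 0.0], [0.0, -0.0, -1.0]]
force: [-1.2, 0.9, 2.4]
width: 0.271
gripper_force: 49.7
```

Emit:
send_rows --motion '[{"delta_pos": [0,0,2],"delta_rot": [0,0,0],"gripper": 1},{"delta_pos": [0,0,4],"delta_rot": [0,0,0],"gripper": 1},{"delta_pos": [0,0,5],"delta_rot": [0,0,0],"gripper": 1}]'

```text
t: 10.05
eef_pos: [512.1, 29.5, 174.1]
eef_rot: [[0.325, 0.946, -0.0], [0.946, -0.325, 0.0], [0.0, -0.0, -1.0]]
force: [-0.7, 1.3, 2.1]
width: 0.274
gripper_force: 49.8
```

Emit:
send_rows --motion '[{"delta_pos": [0,0,2],"delta_rot": [0,0,0],"gripper": 1},{"delta_pos": [0,0,4],"delta_rot": [0,0,0],"gripper": 1},{"delta_pos": [0,0,5],"delta_rot": [0,0,0],"gripper": 1}]'

```text
t: 10.35
eef_pos: [512.1, 29.5, 169.1]
eef_rot: [[0.325, 0.946, -0.0], [0.946, -0.325, 0.0], [0.0, -0.0, -1.0]]
force: [-1.7, 1.6, 3.0]
width: 0.272
gripper_force: 49.8
```

Emit:
send_rows --motion '[{"delta_pos": [0,0,2],"delta_rot": [0,0,0],"gripper": 1},{"delta_pos": [0,0,4],"delta_rot": [0,0,0],"gripper": 1},{"delta_pos": [0,0,5],"delta_rot": [0,0,0],"gripper": 1}]'

```text
t: 10.65
eef_pos: [512.0, 29.5, 164.1]
eef_rot: [[0.325, 0.946, -0.0], [0.946, -0.325, 0.0], [0.0, -0.0, -1.0]]
force: [-2.4, 1.4, 2.9]
width: 0.274
gripper_force: 49.8
```

Emit:
send_rows --motion '[{"delta_pos": [0,-0.6,2],"delta_rot": [0,0,0],"gripper": 1},{"delta_pos": [0,-0.6,4],"delta_rot": [0,0,0],"gripper": 1},{"delta_pos": [0,-0.6,5],"delta_rot": [0,0,0],"gripper": 1}]'

```text
t: 10.95
eef_pos: [511.8, 29.6, 159.2]
eef_rot: [[0.325, 0.946, 0.001], [0.946, -0.325, 0.0], [0.0, 0.001, -1.0]]
force: [2.8, -0.1, 2.3]
width: 0.267
gripper_force: 49.8
```

Emit:
send_rows --motion '[{"delta_pos": [0,0.2,2],"delta_rot": [0,0,0],"gripper": 1},{"delta_pos": [0,0.2,4],"delta_rot": [0,0,0],"gripper": 1},{"delta_pos": [0,0.2,5],"delta_rot": [0,0,0],"gripper": 1}]'

```text
t: 11.25
eef_pos: [511.9, 29.6, 154.1]
eef_rot: [[0.325, 0.946, 0.0], [0.946, -0.325, 0.0], [0.0, 0.0, -1.0]]
force: [2.2, 0.7, 2.5]
width: 0.268
gripper_force: 49.9
```

Emit:
send_rows --motion '[{"delta_pos": [0,0,2],"delta_rot": [0,0,0],"gripper": 1},{"delta_pos": [0,0,4],"delta_rot": [0,0,0],"gripper": 1},{"delta_pos": [0,0,5],"delta_rot": [0,0,0],"gripper": 1}]'

```text
t: 11.55
eef_pos: [511.7, 29.6, 149.1]
eef_rot: [[0.325, 0.946, -0.0], [0.946, -0.325, 0.0], [0.0, -0.0, -1.0]]
force: [2.5, -0.1, 2.3]
width: 0.272
gripper_force: 49.9
```

Emit:
send_rows --motion '[{"delta_pos": [0,0,2],"delta_rot": [0,0,0],"gripper": 1},{"delta_pos": [0,0,4],"delta_rot": [0,0,0],"gripper": 1},{"delta_pos": [0,0,5],"delta_rot": [0,0,0],"gripper": 1}]'

```text
t: 11.85
eef_pos: [511.7, 29.6, 144.2]
eef_rot: [[0.325, 0.946, -0.0], [0.946, -0.325, 0.0], [0.0, -0.0, -1.0]]
force: [2.4, -0.1, 6.5]
width: 0.276
gripper_force: 50.1
```

Emit:
send_rows --motion '[{"delta_pos": [0,0,1],"delta_rot": [0,0,0],"gripper": 1},{"delta_pos": [0,0,1.5],"delta_rot": [0,0,0],"gripper": 1},{"delta_pos": [0,0,1.5],"delta_rot": [0,0,0],"gripper": 1}]'

```text
t: 12.15
eef_pos: [511.7, 29.6, 142.8]
eef_rot: [[0.325, 0.946, 0.0], [0.946, -0.325, 0.0], [0.0, -0.0, -1.0]]
force: [1.4, -0.6, 4.8]
width: 0.275
gripper_force: 50.2
```

Emit:
send_rows --motion '[{"delta_pos": [0,0,0],"delta_rot": [0,0,0],"gripper": 1},{"delta_pos": [0,0,0],"delta_rot": [0,0,0],"gripper": 1}]'

```text
t: 12.35
eef_pos: [511.7, 29.6, 142.8]
eef_rot: [[0.325, 0.946, -0.0], [0.946, -0.325, 0.0], [0.0, -0.0, -1.0]]
force: [1.2, 0.7, 5.4]
width: 0.274
gripper_force: 50.1
```

Emit:
send_rows --motion '[{"delta_pos": [0,0,1],"delta_rot": [0,0,0],"gripper": 1},{"delta_pos": [0,0,1.5],"delta_rot": [0,0,0],"gripper": 1}]'

```text
t: 12.55
eef_pos: [511.7, 29.6, 141.4]
eef_rot: [[0.325, 0.946, 0.0], [0.946, -0.325, 0.0], [0.0, 0.0, -1.0]]
force: [0.9, -0.1, 10.7]
width: 0.274
gripper_force: 50.6
```

Emit:
send_rows --motion '[{"delta_pos": [0,0,0],"delta_rot": [0,0,0],"gripper": 1},{"delta_pos": [0,0,0],"delta_rot": [0,0,0],"gripper": 1},{"delta_pos": [0,0,0],"delta_rot": [0,0,0],"gripper": 1}]'

```text
t: 12.85
eef_pos: [511.7, 29.6, 141.4]
eef_rot: [[0.325, 0.946, 0.0], [0.946, -0.325, 0.0], [0.0, -0.0, -1.0]]
force: [0.8, 0.7, 6.3]
width: 0.274
gripper_force: 50.6
```

Emit:
send_rows --motion '[{"delta_pos": [0,0,0],"delta_rot": [0,0,0],"gripper": 1},{"delta_pos": [0,0,0],"delta_rot": [0,0,0],"gripper": 1},{"delta_pos": [0,0,0],"delta_rot": [0,0,0],"gripper": 1}]'

```text
t: 13.15
eef_pos: [511.7, 29.6, 141.4]
eef_rot: [[0.325, 0.946, 0.0], [0.946, -0.325, 0.0], [0.0, 0.0, -1.0]]
force: [0.6, -0.4, 7.0]
width: 0.27
gripper_force: 50.6
```

Emit:
send_rows --motion '[{"delta_pos": [0,0,1],"delta_rot": [0,0,0],"gripper": 1},{"delta_pos": [0,0,1.5],"delta_rot": [0,0,0],"gripper": 1},{"delta_pos": [0,0,1.5],"delta_rot": [0,0,0],"gripper": 1},{"delta_pos": [0,0,1.5],"delta_rot": [0,0,0],"gripper": 1},{"delta_pos": [0,0,1.5],"delta_rot": [0,0,0],"gripper": 1},{"delta_pos": [0,0,1.5],"delta_rot": [0,0,0],"gripper": 1},{"delta_pos": [0,0,1.5],"delta_rot": [0,0,0],"gripper": 1},{"delta_pos": [0,0,1.5],"delta_rot": [0,0,0],"gripper": 1}]'

```text
t: 13.95
eef_pos: [511.7, 29.6, 140.0]
eef_rot: [[0.325, 0.946, 0.0], [0.946, -0.325, 0.0], [0.0, 0.0, -1.0]]
force: [0.9, 0.2, 8.8]
width: 0.273
gripper_force: 50.9
```

```bash
python3 - <<'E'
from h import *
togo(511,30,280)
d=manip.get_image('side')
a=d['img'][170:260,265:385,::-1];cv2.imwrite('pics/g.png',cv2.resize(a,(800,600),interpolation=cv2.INTER_CUBIC))
E
```

```text
t 13.95 pos [511.7  29.6 140. ] go [   0.2   -0.8 -140. ]  F [0.9 0.2 8.8] w 0.27326633187525196 50.865962505340576
```

View pics/g.png

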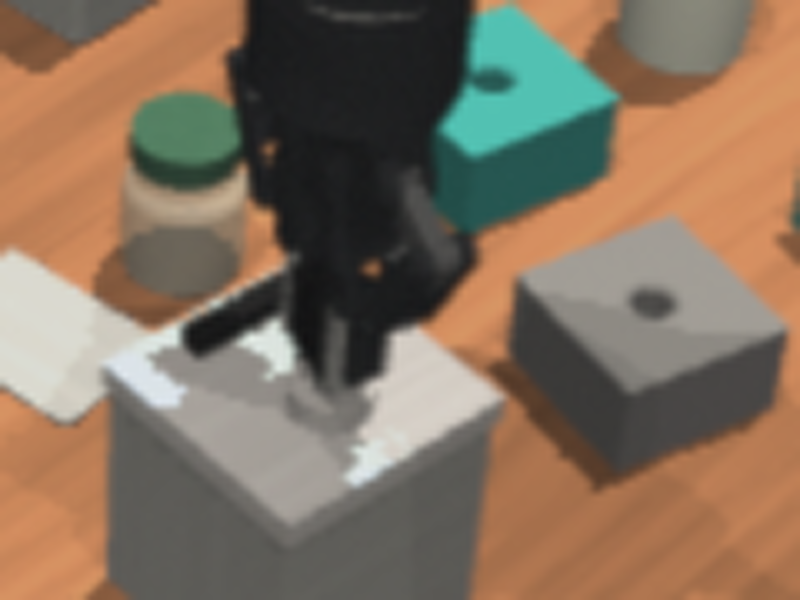

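Side view: the collar (crop 330,405) lies flat on the lid and the fingers are clear of the bar. The force rose by 2.1 N over 1.4 mm, which matches the spring, so the rod is bottomed. I'll withdraw now.

Emit:
send_rows --motion '[{"delta_pos": [0,0,-5],"delta_rot": [0,0,0],"gripper": 1},{"delta_pos": [0,0,-15],"delta_rot": [0,0,0],"gripper": 1},{"delta_pos": [0,0,-30],"delta_rot": [0,0,0],"gripper": 1},{"delta_pos": [0,0,-45],"delta_rot": [0,0,0],"gripper": 1},{"delta_pos": [0,0,-60],"delta_rot": [0,0,0],"gripper": 1},{"delta_pos": [0,0,-75],"delta_rot": [0,0,0],"gripper": 1},{"delta_pos": [0,0,-90],"delta_rot": [0,0,0],"gripper": 1},{"delta_pos": [0,0,-105],"delta_rot": [0,0,0],"gripper": 1},{"delta_pos": [0,0,-120],"delta_rot": [0,0,0],"gripper": 1},{"delta_pos": [0,0,-135],"delta_rot": [0,0,0],"gripper": 1},{"delta_pos": [0,0,-142],"delta_rot": [0,0,0],"gripper": 1},{"delta_pos": [0,0,-142],"delta_rot": [0,0,0],"gripper": 1}]'

```text
t: 15.2
eef_pos: [511.6, 29.6, 282.4]
eef_rot: [[0.325, 0.946, 0.001], [0.946, -0.325, 0.0], [0.0, 0.0, -1.0]]
force: [-1.0, 0.1, -1.4]
width: 0.274
gripper_force: 49.4
```

```bash
python3 - <<'E'
from h import *
np.set_printoptions(precision=1,suppress=True,linewidth=200)
for c,x,y in(('side',363,215),('top',344,257)):
    d=manip.get_image(c);g=d['img'].max(2)
    if c=='side':
        w=g[209:221,355:372].astype(float)
    else: w=g[248:266,335:353].astype(float)
    print(c);print(w.astype(int))
togo(501.7,-166,284,1.24)
E
```

```text
side
[[139 139 139 145 152 154 156 155 156 156 156 156 156 156 156 156 156]
 [137 136 137 138 139 145 152 153 153 153 154 156 156 155 156 156 156]
 [137 136 136 137 137 137 138 138 138 139 146 152 152 154 155 156 155]
 [137 137 137 136 135 131 127 126 128 131 135 138 139 140 146 152 153]
 [137 137 137 135 126 111  99 101 104 109 120 131 136 137 137 139 138]
 [137 137 136 131 110  82  75  75  74  79  95 119 134 136 137 137 137]
 [137 137 136 127 103  76  72  71  69  66  75 107 130 136 136 137 137]
 [137 136 136 135 119  91  79  74  69  69  83 111 131 136 137 137 137]
 [137 137 137 137 134 123 105  93  87  95 114 129 136 136 136 137 136]
 [136 137 137 136 137 135 134 133 132 133 135 136 137 137 136 137 136]
 [135 136 136 137 137 137 137 136 137 137 137 137 137 136 137 137 136]
 [126 130 135 135 135 137 137 137 137 137 137 136 137 137 137 137 137]]
top
[[102 101 102 101 100 101 101 101 101 100 100 101 116 116 115 115 116 117]
 [102 100 102 102 101 100 100 100 101  99 100 101 100 115 115 115 115 116]
 [102 101  99 101 101 101 100 101 101 101 101 101 101 115 115 116 115 114]
 [101 102 100
[... 542 characters left out ...]
 47  43  37  22  25  73 100 101 101 113 115]
 [ 93 101 100 101 101 101 100  74  43  28  36  58  90 102 100 102 103 116]
 [ 92  93 101 101 100 101 102 101  94  84  84 102 101 101 100 101 103 116]
 [ 92  91 100 102 100 102 101 101 102 100 102 101 103 101 101 101 102 114]
 [ 92  91 100 100 101 100 100 101 101 102 103 101 101 101 102 102 101 103]
 [ 92  92 101 100 100 101 100 100 101 101 102 101 101 101 101 101 100 103]
 [ 91  92  99 102 100 101 101 101 103 101 102 101 101 102 101 101 102 101]
 [ 92  92  99 101  99 101 102 100 102 101 102 101 101 103 102 101 102 100]]
t 15.3 pos [511.4  29.5 281.4] go [-188.1   54.4   -2.6] [-0.  0. -0.] F [ 0.3 -0.1 -1.7] w 0.27316747736262814 49.40434455871582
```

Emit:
send_rows --motion '[{"delta_pos": [-15,4,0],"delta_rot": [0,0,0],"gripper": 1},{"delta_pos": [-40,12,0],"delta_rot": [0,0,0],"gripper": 1},{"delta_pos": [-70,20,0],"delta_rot": [0,0,0],"gripper": 1},{"delta_pos": [-100,29,0],"delta_rot": [0,0,0],"gripper": 1},{"delta_pos": [-130,38,0],"delta_rot": [0,0,0],"gripper": 1},{"delta_pos": [-160,46,0],"delta_rot": [0,0,0],"gripper": 1},{"delta_pos": [-180,52,10],"delta_rot": [0,0,0],"gripper": 1},{"delta_pos": [-188,54.4,30],"delta_rot": [0,0,0],"gripper": 1},{"delta_pos": [-188,54.4,55],"delta_rot": [0,0,0],"gripper": 1},{"delta_pos": [-188,54.4,80],"delta_rot": [0,0,0],"gripper": 1},{"delta_pos": [-188,54.4,92],"delta_rot": [0,0,0],"gripper": 1},{"delta_pos": [-188,54.4,92],"delta_rot": [0,0,0],"gripper": 1}]'

```text
t: 16.5
eef_pos: [501.1, -165.6, 187.9]
eef_rot: [[0.325, 0.946, -0.004], [0.946, -0.325, 0.001], [-0.0, -0.004, -1.0]]
force: [1.0, 0.3, -1.3]
width: 0.274
gripper_force: 49.4
```

```bash
python3 - <<'E'
from h import *
np.set_printoptions(precision=1,suppress=True)
togo(501.8,-166,184,1.24)
d=manip.get_image('side');t=manip.get_image('top')
a=atz(d,(362.6,215.0),45);b=atz(t,(344.3,256.9),45);print('socket side',a,'top',b,'minus mouth bias',a-[-2,.3,0],b-[.8,-.2,0])
a=d['img'][165:240,310:410,::-1];cv2.imwrite('pics/i.png',cv2.resize(a,(800,600),interpolation=cv2.INTER_CUBIC))
E
```

```text
t 16.5 pos [ 501.1 -165.6  187.9] go [-0.2  0.8  3.9] [-0.  0. -0.] F [ 1.   0.3 -1.3] w 0.2735690940178449 49.40593600273132
socket side [ 498.9 -165.    45. ] top [ 500.6 -165.    45. ] minus mouth bias [ 500.9 -165.3   45. ] [ 499.8 -164.8   45. ]
```

View pics/i.png

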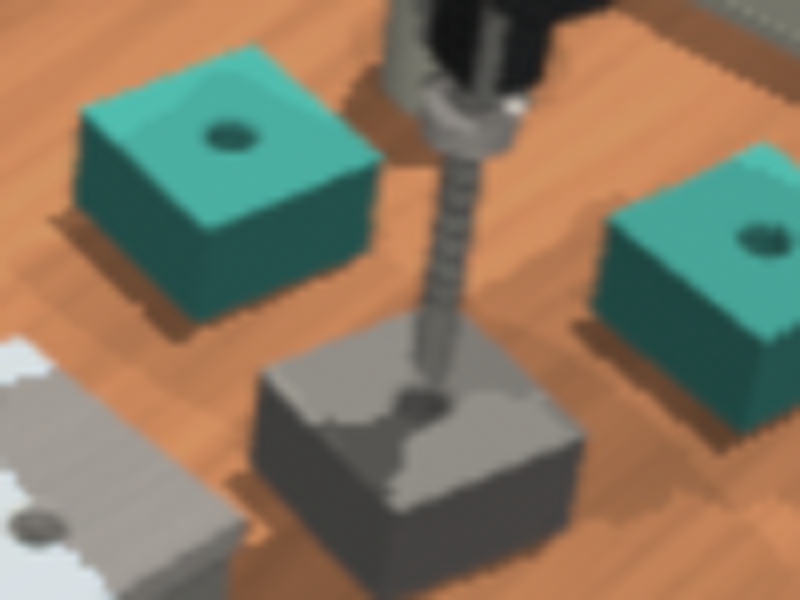

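The crop shows the tip at crop (435,378) just above the grey socket at (422,405), with the collar slid high up the rod. I'll insert it.

Emit:
send_rows --motion '[{"delta_pos": [0,-0.5,5],"delta_rot": [0,0,0],"gripper": 1},{"delta_pos": [0,-0.5,10],"delta_rot": [0,0,0],"gripper": 1},{"delta_pos": [0,-0.5,14],"delta_rot": [0,0,0],"gripper": 1},{"delta_pos": [0,-0.5,18],"delta_rot": [0,0,0],"gripper": 1},{"delta_pos": [0,-0.5,22],"delta_rot": [0,0,0],"gripper": 1},{"delta_pos": [0,-0.5,26],"delta_rot": [0,0,0],"gripper": 1}]'

```text
t: 17.2
eef_pos: [501.6, -165.7, 163.4]
eef_rot: [[0.325, 0.946, -0.0], [0.946, -0.325, 0.0], [0.0, -0.0, -1.0]]
force: [-0.2, 0.2, -2.0]
width: 0.272
gripper_force: 49.4
```

Emit:
send_rows --motion '[{"delta_pos": [0,0,5],"delta_rot": [0,0,0],"gripper": 1},{"delta_pos": [0,0,10],"delta_rot": [0,0,0],"gripper": 1},{"delta_pos": [0,0,15],"delta_rot": [0,0,0],"gripper": 1},{"delta_pos": [0,0,20],"delta_rot": [0,0,0],"gripper": 1},{"delta_pos": [0,0,23],"delta_rot": [0,0,0],"gripper": 1},{"delta_pos": [0,0,24.5],"delta_rot": [0,0,0],"gripper": 1},{"delta_pos": [0,0,24.5],"delta_rot": [0,0,0],"gripper": 1}]'

```text
t: 17.9
eef_pos: [501.6, -165.7, 139.2]
eef_rot: [[0.325, 0.946, -0.0], [0.946, -0.325, 0.0], [0.0, -0.0, -1.0]]
force: [-0.6, 0.4, -1.6]
width: 0.275
gripper_force: 49.4
```

Emit:
send_rows --motion '[{"delta_pos": [0,0,1],"delta_rot": [0,0,0],"gripper": 1},{"delta_pos": [0,0,1.3],"delta_rot": [0,0,0],"gripper": 1},{"delta_pos": [0,0,1.3],"delta_rot": [0,0,0],"gripper": 1},{"delta_pos": [0,0,1.3],"delta_rot": [0,0,0],"gripper": 0.3},{"delta_pos": [0,0,1.3],"delta_rot": [0,0,0],"gripper": 0},{"delta_pos": [0,0,1.3],"delta_rot": [0,0,0],"gripper": -0.5},{"delta_pos": [0,0,1.3],"delta_rot": [0,0,0],"gripper": -1},{"delta_pos": [0,0,1.3],"delta_rot": [0,0,0],"gripper": -1},{"delta_pos": [0,0,1.3],"delta_rot": [0,0,0],"gripper": -1},{"delta_pos": [0,0,1.3],"delta_rot": [0,0,0],"gripper": -1}]'

```text
t: 18.9
eef_pos: [501.6, -165.7, 138.0]
eef_rot: [[0.325, 0.946, -0.0], [0.946, -0.325, 0.0], [0.0, -0.0, -1.0]]
force: [0.8, 0.1, -0.3]
width: 1.003
gripper_force: 0.0
```

Emit:
send_rows --motion '[{"delta_pos": [0,0,-10],"delta_rot": [0,0,0],"gripper": -1},{"delta_pos": [0,0,-25],"delta_rot": [0,0,0],"gripper": -1},{"delta_pos": [0,0,-50],"delta_rot": [0,0,0],"gripper": -1},{"delta_pos": [0,0,-80],"delta_rot": [0,0,0],"gripper": -1},{"delta_pos": [0,0,-110],"delta_rot": [0,0,0],"gripper": -1},{"delta_pos": [0,0,-120],"delta_rot": [0,0,0],"gripper": -1},{"delta_pos": [0,0,-120],"delta_rot": [0,0,0],"gripper": -1}]'

```text
t: 19.6
eef_pos: [501.9, -165.8, 259.5]
eef_rot: [[0.325, 0.946, 0.002], [0.946, -0.325, -0.001], [0.0, 0.002, -1.0]]
force: [0.9, -0.2, -1.0]
width: 1.004
gripper_force: 0.0
```

```bash
python3 - <<'E'
from h import *
togo(501.8,-166,184,1.24)
d=manip.get_image('side')
print(proj(d,[501.2,-165.5,156]))
a=d['img'][135:255,290:450,::-1];cv2.imwrite('pics/j.png',cv2.resize(a,(800,600),interpolation=cv2.INTER_CUBIC))
E
```

```text
t 19.6 pos [ 501.9 -165.8  259.5] go [-0.2 -0.2 75.5] [ 0.002 -0.    -0.   ] F [ 0.9 -0.2 -1. ] w 1.0036573538411984 0.0
[367.30238483 182.70392962]
```

View pics/j.png

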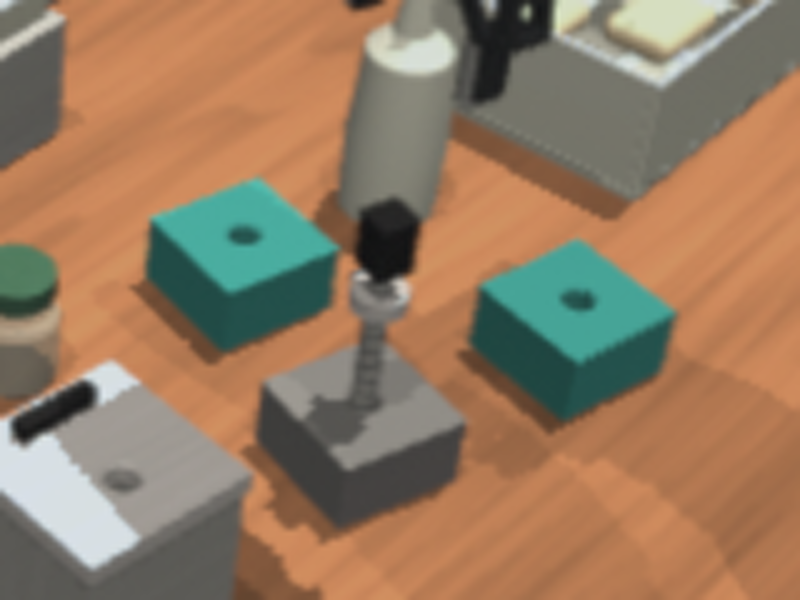

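The gauge stands upright in the grey stand, with the handle at crop (388,240), which is (367.6,183) and matches the expected fully home pose. The collar has been left high on the rod, so I'll hand the job in.

```bash
python3 -c "
from plant import manip
print(manip.finish_job())"
```

```text
the job is handed in; nothing more can be done
None
```

The rod bottomed on the plate about 98 mm below the lid (estimated from arm height and force), and the gauge is back home in its stand with the collar left where the measurement put it, about 100 mm above the tip; the job is handed in, but no verdict came back.

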